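# Set the trimming-jig fence against its gauge pin and clamp it

### The job

On the specimen trimming jig, slide the slotted fence along its bolts until its face presses lightly on the spring-loaded gauge pin that marks the setting - gently, never more than 10 N on the pin - and then turn the black T-nut clockwise until it is tight, so that the fence stays clamped with the pin still lightly pressed. Do not disturb the jars, cup, vial, cassette and pen around the jig.

Things in the scene. Friction and masses are not known exactly. Their poses are not given: they have to be found in the camera images.
- jig: Fixed aluminium plate 264 x 110 mm, top 10 mm above the bench. Origin on the bench under its middle; x runs along it from the T-nut end to the gauge-stop end, the direction in which the fence slides to the pin; z up. Clamp stud at x = -72 mm, guide bolt (16 mm head, top 22.5 mm above the bench) at x = -11 mm, both y = 0.
- fence: Loose steel bracket, 0.7 to 1 kg: foot 174 x 50 x 6 mm with two slots round the bolts (45 mm travel along x), upright plate 80 mm wide, 46 mm high at its +x end, and behind it a 12 mm rib (fence x 40 to 72 mm, 44 mm high) to pinch or push. Origin under the foot, axes as the jig's; starts at jig x -36 to -28 mm. Drags with 4 to 10 N; on release the pressed pin may push it back up to 1 mm.
- rib_grip (a point): On the fence's rib at fence x = 56 mm, mid-thickness, 44 mm above the bench, 10 mm below the rib's top. The rib is 12 mm thick across the fence's y axis: pinch along y.
- fence_face (a point): Centre of the fence's front face (at fence x = 82 mm, 23 mm above its underside), opposite the gauge pin; the face looks along +x.
- gauge_stop: Steel block 24 x 34 x 38 mm fixed on the jig's +x end, with a level sprung pin (8 mm thick, 33 mm above the bench) pointing at the fence along -x. Origin under the block, at jig x = 120 mm. The free pin tip is 38 to 62 mm from this origin towards the fence: it differs each time and must be felt. Spring 5 N per mm, 6 mm stroke.
- clamp: Steel washer, 22 mm wide, 4 mm thick, under the T-nut on the clamp stud; presses down on the fence's foot. Origin on its underside, on the stud axis.
- clamp_nut (a joint): Angle of the black T-nut, rad: grows as it is turned clockwise seen from above; starts between 0 and 0.25, where it is loose. The washer goes down 2 mm per rad; it meets the foot at about 0.4 and the nut is tight from about 1.2 to its end stop at 1.6. It stays where it is left.
- nut_grip (a point): On the T-nut's axis, mid-height of its grip bar (12 x 44 mm, 28 mm high, from about 27 to 55 mm above the bench). The point's y axis runs along the bar's 44 mm length, so pinch across its x axis. Stiffness: about 0.12 N m of friction, rising when the washer meets the foot.
- jar_d: Specimen jar with a red lid, 66 mm wide, 84 mm high, standing beside the jig; origin under it. Leave alone.
- jar_f: Specimen jar with a red lid, 66 mm wide, 84 mm high, standing beyond the T-nut end of the jig; origin under it. Leave alone.
- vial_a: Small jar with a red lid, 46 mm wide, 73 mm high, beside the jig; origin under it. Leave alone.
- cup_d: White lidded cup, 72 mm wide, 82 mm high, beside the jig near the gauge stop; origin under it. Leave alone.
- cassette_a: Flat tissue cassette 28 x 40 x 7 mm beside the jig; origin under it. Leave alone.
- pen_a: Pen, 142 mm long, 11 mm thick, beyond the gauge-stop end of the jig; origin under it. Leave alone.
Things that resemble listed ones, but are neither listed nor needed, are in the scene too. There is more than one size of the fence; the one meant has the size given above.

How it is judged:
By the outcome, as a careful person would: the job done as asked, in the order asked, and still so for the second after the job is handed in, with the robot touching nothing.
It also fails if it takes over 72 s, if anything falls off the work surface, if the arm or the gripper's body presses on something with over 40 N, if the wrist force passes 120 N, or if a joint passes its speed limit or range.

### The arm

A 6-joint arm with a two-finger parallel gripper is mounted at the origin on a cart in front of the work surface, level with it; the furniture and walls round the work are solid. World frame = base frame: x ahead of the robot, y to its left, z up, the work surface at z = 0. Lengths are in m, angles in rad, forces in N, time in s.
With the tool pointing down it reaches from about 0.25 to 0.775 m from the base axis. Payload 4 kg.
Tool frame: the origin (TCP) lies at the centre of the arm's flange, where the gripper is bolted on; the fingertips stand 199 mm ahead of it and the grasp point (between the pads) lies 180 mm ahead of it; z points along the fingers, y is the line along which they close (so a half turn about z gives the same grasp; the last joint's range is limited). The gripper opens to 94 mm and grips with 3 to 60 N. Pads are 16 mm wide; open, the fingers measure 119 mm over their backs; the gripper's body (75 mm by 177 mm) begins 78 mm behind the grasp point.
Start: joints at [-1.378, 0.087, 1.371, -0, 1.684, -0.103], TCP at [0.16, -0.526, 0.405] pointing down, gripper open.
Joint ranges: [-3.1, 3.1], [-0.76, 2.03], [0.27, 2.55], [-1.08, 4.22], [0.17, 2.65], [-2.57, 2.57]. Speed limits (rad/s): [2.79, 2.79, 3.14, 3.14, 3.14, 3.14].

### API

Orientations are given as [roll, pitch, yaw] about the fixed x, y, z axes, in that order (R = Rz(yaw) Ry(pitch) Rx(roll)).
In Python, from bench import robot, eyes, models gives the robot as it stands.
- The arm moves only by the tool step_arm, never from a script. Its argument "commands" is a list that holds one entry, the list of rows, each a list of 7 numbers: the shift along the tool's x, y, z in mm, then the turn, a rotation vector about the tool's x, y, z in rad, then the finger opening in mm, from 0 to 94. In form: [[[tx, ty, tz, wx, wy, wz, gripper], ...]]. A call has 1 to 20 rows; each row shifts and turns the commanded pose from where the row before left it, along the tool's axes as they then stand; what a row does not reach is not made up. A row lasts 1/8 s, in which the tool goes at most 62.5 mm and 10.7 degrees, less where a joint would pass 70% of its speed; a pose out of reach is approached as far as the arm can. A call is refused whole if a number of a shift passes 62.5 or a number of a turn 0.188, either way. A call with a gripper value outside its range is refused whole. The fingers move at their own pace and stop on an object; the grip force is fixed at half the most. Time passes only in rows, so rows that do not move let the fingers close. It gives the time, the measured TCP pose, the force, the opening and the grip force at its end, in the units of the state.
- robot.get_obs(): the state, without advancing time (a new reading comes with each control period).
- eyes.snapshot(name): name is "side" or "top" or "wrist"; returns a dict with "color" (480x640x3 uint8, red, green, blue), "camera_matrix" (3x3 intrinsics, pixels), "eye" and "rotation" of the camera in the world; the wrist camera has in their place "tool_from_camera" (4x4, takes a point from camera to tool coordinates, whose origin is the TCP and whose axes are the flange's). Camera axes: x right, y up, looking along -z (the intrinsics and any distortion apply to the point x, -y, -z); pixel columns grow to the right and rows downward; lengths in m; the calibration is good to about 2 mm. A picture is of the moment at which its call begins: read the wrist's pose just before it. There is no depth.
- robot.close_job(): hands the job in; it is judged then, once.
Trained networks look in a picture, given as the dict that the camera call returned (one of the last four; its "shot" number tells which), for a name from the list of things; names that differ only in an ending like _2 or _b are one class to them, and where a whole thing is asked for, a point or a joint stands for the part that bears it (a point fixed in the world has none). Each returns a list of dicts, best first, with "confidence" (0 to 1); they miss things now and then, are a little off and sometimes report something else, mostly with a low value. They report only what shows in the picture. A call takes as long as a camera call. They do not tell look-alikes from the thing itself.
- models.masks_of(picture, query): "mask" (480x640 bool, what is visible of it) and "xy" ([column, row] in pixels, amid what is visible of it).
- models.tip_of(picture, query): "xy" ([column, row] in pixels: a listed point, or the origin of a listed thing).
The state is a dict: "time": time; "joint_positions": joint angles; "qvel": joint speeds; "joint_torque": joint torques, N m; "tool_pos": TCP position; "ee_rot": TCP orientation; "wrist_force": force on the tool from outside, world axes, zero at the start; "wrist_torque": the same for the moment, N m; "width": finger opening in m; "finger_force": force on a finger pad.
Only numpy, scipy, OpenCV 4.12 (cv2) and the standard library are available. Lean on these libraries where they do the work, as an engineer would, in place of code of your own. Each camera call takes 0.05 s, during which the arm holds its last target. There are 200 camera calls.

## Working session

There is one attempt and no reset: what is moved stays moved. The work goes in short steps, Python scripts to look and compute and a tool call to move; the robot and the scene stay as the last step left them, time stands still between calls to the robot, and variables do not carry over. Pictures are saved under pics/ and viewed, at most 10 in all, crops included, and the job is handed in when it is done.

Besides the shell and the picture viewer there is one more tool, called after "Emit:" by a JSON object that holds its "api" and its "payload". step_arm: Moves the arm, as the interface text tells. Its arguments: {"type":"object","properties":{"commands":{"type":"array"}},"required":["commands"]}

```bash
mkdir -p pics; cat > h.py <<'E'
import numpy as np,cv2
from bench import robot,eyes,models
from scipy.spatial.transform import Rotation as R
def snap(n,f=None):
    o=robot.get_obs(); s=eyes.snapshot(n); s['obs']=o
    if f: cv2.imwrite('pics/'+f,s['color'][:,:,::-1])
    return s
def cam(s):
    if 'eye' in s: return np.array(s['eye']),np.array(s['rotation'])
    o=s['obs']; T=np.eye(4);T[:3,:3]=R.from_euler('xyz',o['ee_rot']).as_matrix();T[:3,3]=o['tool_pos']
    T=T@np.array(s['tool_from_camera']); return T[:3,3],T[:3,:3]
def ray(s,xy,z):
    e,r=cam(s); K=np.array(s['camera_matrix'])
    d=s.get('distortion',None)
    p=np.linalg.inv(K)@[xy[0],xy[1],1]
    v=r@np.array([p[0],-p[1],-1]); return e+v*(z-e[2])/v[2]
def proj(s,P):
    e,r=cam(s);q=r.T@(np.array(P)-e);u=np.array(s['camera_matrix'])@[q[0],-q[1],-q[2]];return u[:2]/u[2]
E
python3 - <<'E'
from h import *
for n in ['top','side']:
    s=snap(n,n+'1.png'); print(n,[k for k in s], np.array(s.get('eye')).round(3))
    for q,z in [('jig',0),('fence',.01),('rib_grip',.044),('nut_grip',.041),('gauge_stop',0.01),('clamp',.016),('fence_face',.033)]:
        for d in models.tip_of(s,q)[:3]: print(q,np.round(d['xy']),round(d['confidence'],2),ray(s,d['xy'],z).round(3))
o=robot.get_obs();print(o)
E
```

```text
top ['color', 'camera_matrix', 'eye', 'rotation', 'shot', 'obs'] [0.454 0.016 0.898]Traceback (most recent call last):
  File "<stdin>", line 5, in <module>
  File "h.py", line 16, in ray
    v=r@np.array([p[0],-p[1],-1]); return e+v*(z-e[2])/v[2]
                                                       ~^^^
IndexError: invalid index to scalar variable.
```

View pics/top1.png

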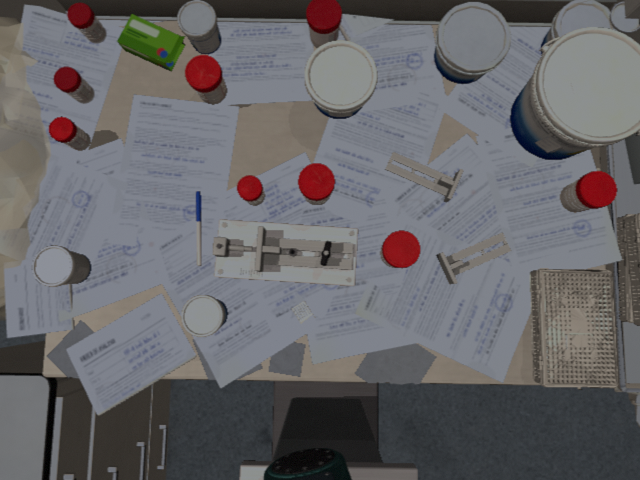

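The top view shows the jig around (285,252), with the fence mounted on it, the T-nut at (326,252) and the gauge stop at (221,247). Two loose look-alike brackets lie at (425,175) and (475,255). The meant fence is the one on the jig.

```bash
python3 - <<'E'
from h import *
s=snap('top'); print(s['rotation'],s['camera_matrix'])
E
```

```text
[ 1.20349825e-01 -7.77632690e-04 -1.55538689e+00] [[476.4031642    0.         323.1174276 ]
 [  0.         476.4031642  238.59730598]
 [  0.           0.           1.        ]]
```

```bash
sed -i "s/return np.array(s\['eye'\]),np.array(s\['rotation'\])/return np.array(s['eye']),R.from_euler('xyz',s['rotation']).as_matrix()/" h.py
python3 - <<'E'
from h import *
for n in ['top','side']:
    s=snap(n,n+'2.png')
    for q,z in [('jig',0),('fence',.01),('rib_grip',.044),('nut_grip',.041),('gauge_stop',0.01),('clamp',.016),('fence_face',.033),('jar_d',0),('jar_f',0),('cup_d',0),('vial_a',0)]:
        for d in models.tip_of(s,q)[:3]: print(q,np.round(d['xy']),round(d['confidence'],2),ray(s,d['xy'],z).round(3))
    if n=='top':
        c=s['color'][200:300,200:370]; cv2.imwrite('pics/topcrop.png',cv2.resize(c,None,fx=4.6,fy=4.6,interpolation=cv2.INTER_CUBIC)[:,:,::-1])
o=robot.get_obs();print(o)
E
```

```text
jig [257. 202.] 0.19 [0.632 0.145 0.   ]
fence [420. 174.] 0.67 [ 0.688 -0.167  0.01 ]
fence [301. 253.] 0.61 [0.533 0.058 0.01 ]
fence [472. 257.] 0.56 [ 0.531 -0.262  0.01 ]
rib_grip [455. 258.] 0.97 [ 0.526 -0.221  0.044]
rib_grip [449. 181.] 0.88 [ 0.668 -0.213  0.044]
rib_grip [273. 248.] 0.79 [0.539 0.106 0.044]
nut_grip [330. 252.] 0.61 [0.534 0.003 0.041]
gauge_stop [220. 247.] 0.71 [0.542 0.209 0.01 ]
clamp [324. 254.] 0.62 [0.532 0.015 0.016]
fence_face [455. 184.] 0.85 [ 0.663 -0.226  0.033]
fence_face [260. 250.] 0.77 [0.535 0.132 0.033]
fence_face [443. 268.] 0.7 [ 0.508 -0.201  0.033]
jar_d [394. 256.] 0.67 [ 0.531 -0.118  0.   ]
jar_d [318. 189.] 0.59 [0.659 0.029 0.   ]
jar_f [394. 256.] 0.67 [ 0.531 -0.118  0.   ]
jar_f [318. 189.] 0.59 [0.659 0.029 0.   ]
cup_d [210. 315.] 0.84 [0.416 0.224 0.   ]
vial_a [257. 197.] 0.65 [0.641 0.145 0.   ]
jig [317. 295.] 0.82 [0.531 0.09  0.   ]
fence [326. 284.] 0.96 [0.527 0.064 0.01 ]
fence [392. 225.] 0.91 [ 0.525 -0.234  0.01 ]
fence [314. 228.] 0.79 [ 0.667 -0.138  0.01 ]
rib_grip [326. 210.] 0.88 [ 0.653 -0.165  0.044]
rib_
[... 716 characters left out ...]
145 0.   ]
{'time': 1.35, 'joint_positions': array([-1.37810011e+00,  8.72116845e-02,  1.37074304e+00, -1.50128552e-05,
        1.68359811e+00, -1.03059137e-01]), 'qvel': array([ 0.00021872,  0.00012617, -0.00031149,  0.00040446,  0.00046228,
        0.00234997]), 'joint_torque': array([ 1.80257357e-04, -3.40037584e+01, -3.02594447e+01,  7.18068075e-02,
        2.37365928e-02, -5.67494723e-06]), 'tool_pos': array([ 0.16031826, -0.52611049,  0.40467762]), 'ee_rot': array([3.14155458e+00, 1.89346504e-05, 2.95753663e-01]), 'wrist_force': array([0.1323067 , 0.60534142, 0.68141066]), 'wrist_torque': array([-0.05560256,  0.00943048, -0.03663043]), 'finger_force': 0.0, 'width': 0.09409789921943944}
```

View pics/side2.png

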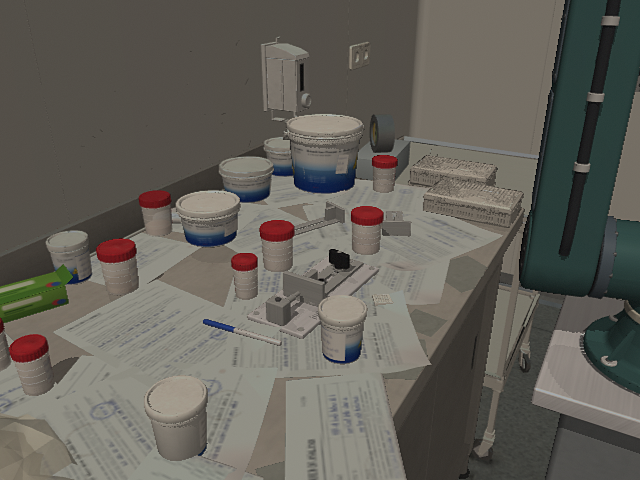

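View pics/topcrop.png

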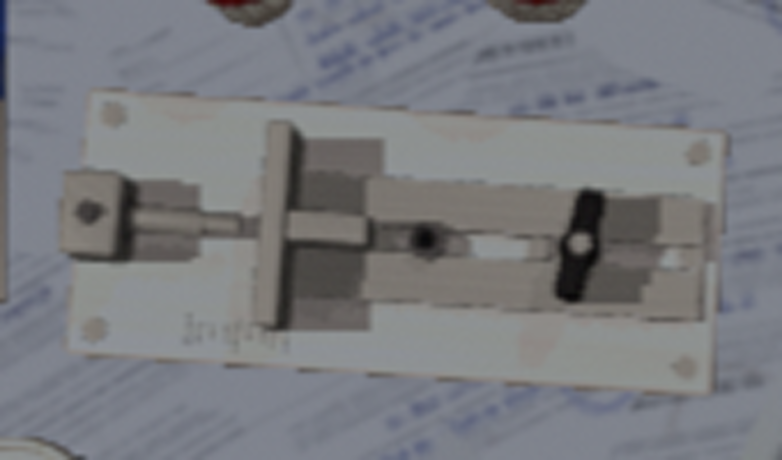

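Only one fence is on the jig: T-nut at (326,252), rib at (273,248), face at (260,250) and pin at (245,248). Its 174 mm foot fits around both bolts. The loose brackets at (425,175) and (475,255) are decoys. Next I'll move above it and look with the wrist camera.

Emit:
{"api": "step_arm", "payload": {"commands": [[[34,-30.5,0,0,0,0,94],[34,-30.5,0,0,0,0,94],[34,-30.5,0,0,0,0,94],[34,-30.5,0,0,0,0,94],[34,-30.5,0,0,0,0,94],[34,-30.5,0,0,0,0,94],[34,-30.5,0,0,0,0,94],[34,-30.5,0,0,0,0,94],[34,-30.5,0,0,0,0,94],[34,-30.5,0,0,0,0,94],[34,-30.5,0,0,0,0,94],[34,-30.5,0,0,0,0,94],[34,-30.5,0,0,0,0,94],[34,-30.5,0,0,0,0,94],[34,-30.5,0,0,0,0,94],[34,-30.5,0,0,0,0,94],[0,0,0,0,0,-0.184,94],[0,0,0,0,0,-0.184,94],[0,0,0,0,0,-0.184,94],[0,0,0,0,0,-0.184,94]]]}}

```text
time: 3.85
tool_pos: [0.5385, 0.0994, 0.4046]
ee_rot: [3.142, 0.0, 1.038]
wrist_force: [0.6, 0.1, -1.1]
width: 0.0936
finger_force: 0.0
```

Emit:
{"api": "step_arm", "payload": {"commands": [[[0,0,0,0,0,-0.184,94],[0,0,0,0,0,-0.184,94],[0,0,0,0,0,-0.184,94],[0,0,0,0,0,0,94]]]}}

```text
time: 4.35
tool_pos: [0.5384, 0.0993, 0.4047]
ee_rot: [3.142, 0.0, 1.582]
wrist_force: [-0.3, -0.9, -0.3]
width: 0.0942
finger_force: 0.0
```

```bash
python3 - <<'E'
from h import *
s=snap('top')
C=[(93,90),(725,132),(712,392),(70,352)]
P=[ray(s,(200+a/4.6,200+b/4.6),.01)[:2] for a,b in C]
P=np.array(P);c=P.mean(0);ax=(P[0]+P[3]-P[1]-P[2])/2;print(c.round(4),np.linalg.norm(ax),np.degrees(np.arctan2(ax[1],ax[0])))
w=snap('wrist','w1.png');print(w['obs']['tool_pos'],w['obs']['ee_rot'],w['obs']['wrist_force'],w['obs']['time'])
for q,z in [('jig',0),('fence',.01),('rib_grip',.044),('nut_grip',.041),('gauge_stop',0.01),('clamp',.016),('fence_face',.033)]:
    for d in models.tip_of(w,q)[:2]: print(q,np.round(d['xy']),round(d['confidence'],2),ray(w,d['xy'],z).round(4))
E
```

```text
[0.5343 0.0841] 0.2597794674368644 87.19057471162826
[0.53845153 0.09925924 0.40463873] [3.14158286e+00 1.35211987e-04 1.58060796e+00] [-0.14500477 -0.64787475 -0.62528631] 4.4
jig [317. 225.] 0.9 [0.5334 0.0849 0.    ]
fence [446. 439.] 0.79 [ 0.6809 -0.1612  0.01  ]
fence [316. 254.] 0.62 [0.532  0.0576 0.01  ]
rib_grip [317. 210.] 0.84 [0.5334 0.1079 0.044 ]
nut_grip [312. 310.] 0.85 [0.5295 0.0114 0.041 ]
gauge_stop [322.  99.] 0.61 [0.5365 0.2029 0.01  ]
fence_face [322. 176.] 0.65 [0.5379 0.1367 0.033 ]
fence_face [192.  75.] 0.59 [0.4292 0.2189 0.033 ]
```

View pics/w1.png

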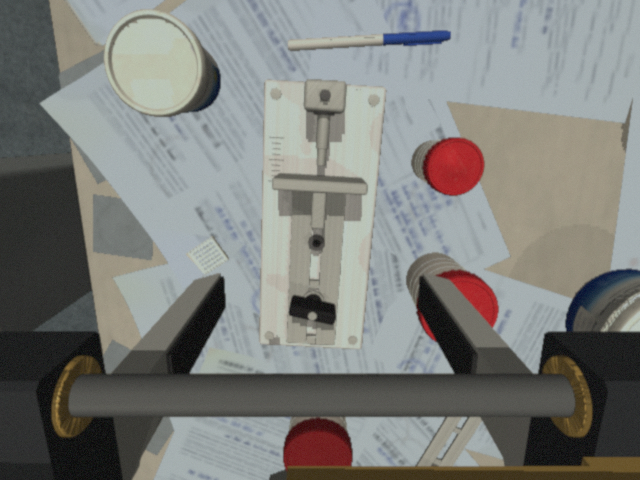

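The wrist view shows the jig with the fence plate at (320,185), rib at (318,210), guide bolt at (316,242), T-nut at (312,308) and stop at (325,97). The area around it is free.

```bash
python3 - <<'E'
from h import *
w=snap('wrist')
C=[(266,80,.01),(386,88,.01),(361,348,.01),(262,343,.01),(316,242,.0225),(275,93,.01),(374,99,.01),(354,340,.01),(270,336,.01),(325,96,.048),(312,307,.055),(273,181,.056),(367,186,.056)]
for a,b,z in C: print(a,b,ray(w,(a,b),z).round(4))
g=cv2.cvtColor(w['color'],cv2.COLOR_BGR2GRAY)
cv2.imwrite('pics/w1c.png',cv2.resize(w['color'][70:360,240:400],None,fx=2,fy=2,interpolation=cv2.INTER_CUBIC)[:,:,::-1])
E
```

```text
266 80 [0.4868 0.2184 0.01  ]
386 88 [0.5937 0.2131 0.01  ]
361 348 [ 0.5812 -0.0463  0.01  ]
262 343 [ 0.4764 -0.0417  0.01  ]
316 242 [0.5326 0.0732 0.0225]
275 93 [0.4946 0.2076 0.01  ]
374 99 [0.5834 0.2036 0.01  ]
354 340 [ 0.5735 -0.037   0.01  ]
270 336 [ 0.485  -0.0334  0.01  ]
325 96 [0.5391 0.2024 0.048 ]
312 307 [0.5299 0.0211 0.055 ]
273 181 [0.4969 0.1346 0.056 ]
367 186 [0.575  0.1314 0.056 ]
```

View pics/w1c.png

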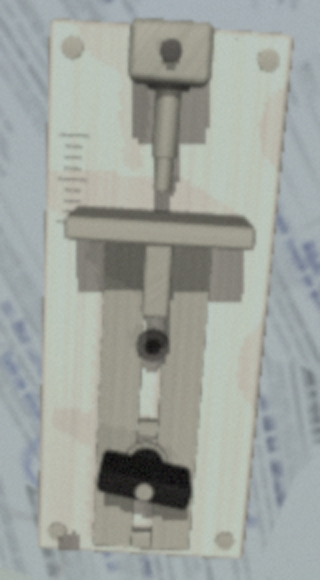

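Emit:
{"api": "step_arm", "payload": {"commands": [[[8.5,-4.6,0,0,0,0.056,94],[0,0,30,0,0,0,94],[0,0,30,0,0,0,80],[0,0,30,0,0,0,60],[0,0,30,0,0,0,50],[0,0,20,0,0,0,50],[0,0,20,0,0,0,40],[0,0,10.6,0,0,0,30],[0,0,10,0,0,0,30],[0,0,0,0,0,0,24],[0,0,0,0,0,0,24],[0,0,0,0,0,0,24]]]}}

```text
time: 6.35
tool_pos: [0.534, 0.1077, 0.2249]
ee_rot: [3.14, -0.0, 1.528]
wrist_force: [0.2, -0.1, 0.2]
width: 0.0239
finger_force: 0.0
```

```bash
python3 - <<'E'
from h import *
w=snap('wrist','w2.png');print(w['obs']['tool_pos'],w['obs']['ee_rot'],w['obs']['wrist_force'],w['obs']['time'])
for q,z in [('rib_grip',.044)]:
    for d in models.tip_of(w,q)[:2]: print(q,np.round(d['xy']),round(d['confidence'],2),ray(w,d['xy'],z).round(4))
E
```

```text
[0.53402979 0.10773138 0.22490075] [ 3.13998518e+00 -1.37539944e-04  1.52779179e+00] [ 0.16873831 -0.1113419   0.1982895 ] 6.35
rib_grip [323. 305.] 0.73 [0.5341 0.1086 0.044 ]
```

View pics/w2.png

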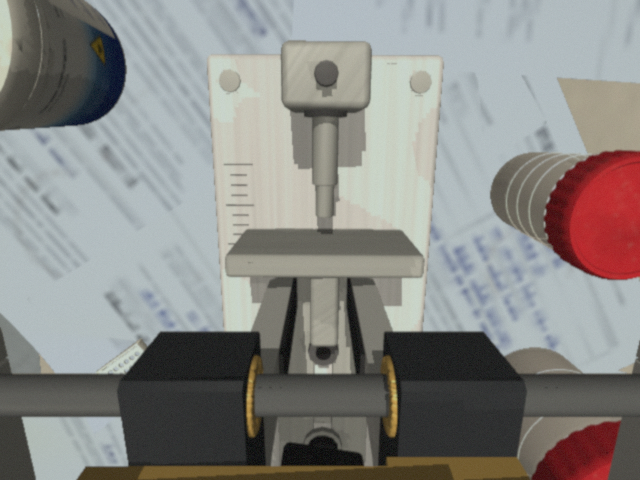

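The fingers straddle the rib centrally: rib at (323,305), plate at (325,255) and pin tip at about (325,217). I'll close and measure the gap.

Emit:
{"api": "step_arm", "payload": {"commands": [[[0,0,0,0,0,0,14],[0,0,0,0,0,0,8],[0,0,0,0,0,0,8],[0,0,0,0,0,0,8]]]}}

```text
time: 6.95
tool_pos: [0.5341, 0.1077, 0.2243]
ee_rot: [3.14, -0.0, 1.528]
wrist_force: [3.1, -0.3, -0.2]
width: 0.0116
finger_force: 30.0
```

```bash
python3 - <<'E'
from h import *
w=snap('wrist')
print(ray(w,(325,217),.033),ray(w,(325,231),.056),ray(w,(325,276),.056),w['obs']['wrist_force'],w['obs']['wrist_torque'],w['obs']['tool_pos'])
E
```

```text
[0.53675637 0.1461136  0.033     ] [0.53650319 0.14542615 0.056     ] [0.53574424 0.12692127 0.056     ] [ 3.08509441 -0.3415166  -0.16178577] [ 0.00597935 -0.49212226  0.09784453] [0.53412404 0.10770849 0.22433099]
```

Emit:
{"api": "step_arm", "payload": {"commands": [[[1,0,0,0,0,0,8],[1,0,0,0,0,0,8],[1,0,0,0,0,0,8]]]}}

```text
time: 7.38
tool_pos: [0.534, 0.1097, 0.2244]
ee_rot: [3.141, 0.003, 1.528]
wrist_force: [1.5, -6.3, 1.2]
width: 0.0119
finger_force: 30.0
```

Emit:
{"api": "step_arm", "payload": {"commands": [[[1,0,0,0,0,0,8],[1,0,0,0,0,0,8]]]}}

```text
time: 7.62
tool_pos: [0.534, 0.1116, 0.2244]
ee_rot: [3.141, 0.004, 1.528]
wrist_force: [2.1, -6.5, 2.3]
width: 0.012
finger_force: 30.0
```

Emit:
{"api": "step_arm", "payload": {"commands": [[[0.5,0,0,0,0,0,8],[0.5,0,0,0,0,0,8]]]}}

```text
time: 7.88
tool_pos: [0.5341, 0.1126, 0.2244]
ee_rot: [3.141, 0.003, 1.528]
wrist_force: [0.9, -5.9, 1.4]
width: 0.0114
finger_force: 30.0
```

Emit:
{"api": "step_arm", "payload": {"commands": [[[0.7,0,0,0,0,0,8],[0.7,0,0,0,0,0,8]]]}}

```text
time: 8.12
tool_pos: [0.5341, 0.114, 0.2244]
ee_rot: [3.141, 0.004, 1.528]
wrist_force: [0.5, -6.0, 2.2]
width: 0.0118
finger_force: 30.0
```

Emit:
{"api": "step_arm", "payload": {"commands": [[[0.5,0,0,0,0,0,8],[0.5,0,0,0,0,0,8]]]}}

```text
time: 8.38
tool_pos: [0.5342, 0.1149, 0.2244]
ee_rot: [3.141, 0.004, 1.528]
wrist_force: [2.1, -6.8, 2.0]
width: 0.0117
finger_force: 30.0
```

```bash
python3 - <<'E'
from h import *
w=snap('wrist')
o=w['obs'];print(o['tool_pos'],o['wrist_force'])
cv2.imwrite('pics/w3.png',cv2.resize(w['color'][130:310,230:420],None,fx=3,fy=3,interpolation=cv2.INTER_CUBIC)[:,:,::-1])
E
```

```text
[0.53415308 0.11494946 0.22435876] [ 2.06042393 -6.81175313  1.96520541]
```

View pics/w3.png

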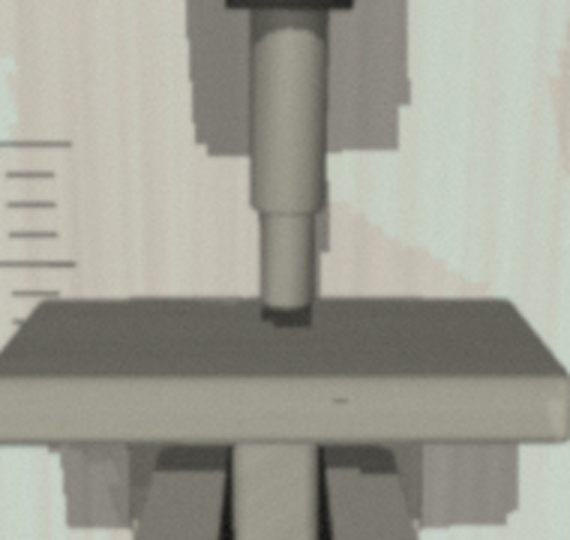

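The pin tip at crop (286,310) is still a few mm short of the face (contact level about row 338). I'll creep in.

Emit:
{"api": "step_arm", "payload": {"commands": [[[0.5,0,0,0,0,0,8],[0.5,0,0,0,0,0,8]]]}}

```text
time: 8.68
tool_pos: [0.5342, 0.1159, 0.2244]
ee_rot: [3.141, 0.004, 1.527]
wrist_force: [2.0, -5.9, 2.2]
width: 0.0119
finger_force: 30.0
```

Emit:
{"api": "step_arm", "payload": {"commands": [[[0.4,0,0,0,0,0,8],[0.4,0,0,0,0,0,8]]]}}

```text
time: 8.93
tool_pos: [0.5342, 0.1167, 0.2244]
ee_rot: [3.141, 0.004, 1.527]
wrist_force: [1.0, -5.5, 1.9]
width: 0.0118
finger_force: 30.0
```

Emit:
{"api": "step_arm", "payload": {"commands": [[[0.3,0,0,0,0,0,8],[0.3,0,0,0,0,0,8]]]}}

```text
time: 9.18
tool_pos: [0.5343, 0.1173, 0.2244]
ee_rot: [3.141, 0.004, 1.527]
wrist_force: [2.0, -6.2, 1.1]
width: 0.0117
finger_force: 30.0
```

Emit:
{"api": "step_arm", "payload": {"commands": [[[0.3,0,0,0,0,0,8],[0.3,0,0,0,0,0,8]]]}}

```text
time: 9.43
tool_pos: [0.5343, 0.1179, 0.2244]
ee_rot: [3.141, 0.004, 1.528]
wrist_force: [0.9, -6.6, 3.2]
width: 0.0118
finger_force: 30.0
```

Emit:
{"api": "step_arm", "payload": {"commands": [[[0.3,0,0,0,0,0,8],[0.3,0,0,0,0,0,8]]]}}

```text
time: 9.68
tool_pos: [0.5343, 0.1185, 0.2244]
ee_rot: [3.141, 0.004, 1.528]
wrist_force: [1.2, -6.2, 2.4]
width: 0.0117
finger_force: 30.0
```

Emit:
{"api": "step_arm", "payload": {"commands": [[[0.2,0,0,0,0,0,8],[0.2,0,0,0,0,0,8]]]}}

```text
time: 9.93
tool_pos: [0.5343, 0.1189, 0.2244]
ee_rot: [3.141, 0.004, 1.528]
wrist_force: [1.7, -6.4, 1.5]
width: 0.0121
finger_force: 30.0
```

Emit:
{"api": "step_arm", "payload": {"commands": [[[0.2,0,0,0,0,0,8],[0.2,0,0,0,0,0,8]]]}}

```text
time: 10.18
tool_pos: [0.5344, 0.1193, 0.2244]
ee_rot: [3.141, 0.004, 1.528]
wrist_force: [1.0, -5.9, 2.8]
width: 0.012
finger_force: 30.0
```

Emit:
{"api": "step_arm", "payload": {"commands": [[[0.2,0,0,0,0,0,8],[0.2,0,0,0,0,0,8]]]}}

```text
time: 10.42
tool_pos: [0.5344, 0.1196, 0.2244]
ee_rot: [3.141, 0.004, 1.528]
wrist_force: [0.4, -6.8, 2.2]
width: 0.0121
finger_force: 30.0
```

Emit:
{"api": "step_arm", "payload": {"commands": [[[0.2,0,0,0,0,0,8],[0.2,0,0,0,0,0,8]]]}}

```text
time: 10.68
tool_pos: [0.5344, 0.1198, 0.2244]
ee_rot: [3.142, 0.005, 1.527]
wrist_force: [1.5, -8.0, 2.0]
width: 0.0119
finger_force: 30.0
```

Contact at about tool y 0.1195. Drag is about 6.2 N and the pin now takes about 2 N. I'll add a little more.

Emit:
{"api": "step_arm", "payload": {"commands": [[[0.25,0,0,0,0,0,8],[0.25,0,0,0,0,0,8]]]}}

```text
time: 10.92
tool_pos: [0.5344, 0.1201, 0.2244]
ee_rot: [3.142, 0.005, 1.527]
wrist_force: [1.1, -9.4, 3.0]
width: 0.0119
finger_force: 30.0
```

Emit:
{"api": "step_arm", "payload": {"commands": [[[0.2,0,0,0,0,0,8],[0.2,0,0,0,0,0,8]]]}}

```text
time: 11.18
tool_pos: [0.5344, 0.1202, 0.2244]
ee_rot: [-3.142, 0.006, 1.527]
wrist_force: [1.3, -9.8, 2.9]
width: 0.0119
finger_force: 30.0
```

Emit:
{"api": "step_arm", "payload": {"commands": [[[0.3,0,0,0,0,0,8],[0.3,0,0,0,0,0,8],[0,0,0,0,0,0,8]]]}}

```text
time: 11.55
tool_pos: [0.5344, 0.1205, 0.2244]
ee_rot: [-3.142, 0.007, 1.527]
wrist_force: [1.4, -9.6, 2.3]
width: 0.0118
finger_force: 30.0
```

Emit:
{"api": "step_arm", "payload": {"commands": [[[0,0,0,0,0,0,8]]]}}

```text
time: 11.68
tool_pos: [0.5344, 0.1205, 0.2244]
ee_rot: [-3.141, 0.007, 1.527]
wrist_force: [1.0, -10.1, 3.5]
width: 0.0119
finger_force: 30.0
```

Emit:
{"api": "step_arm", "payload": {"commands": [[[0.3,0,0,0,0,0,8],[0.3,0,0,0,0,0,8]]]}}

```text
time: 11.92
tool_pos: [0.5345, 0.1208, 0.2244]
ee_rot: [-3.141, 0.008, 1.527]
wrist_force: [1.5, -11.7, 2.6]
width: 0.0118
finger_force: 30.0
```

Emit:
{"api": "step_arm", "payload": {"commands": [[[0,0,0,0,0,0,8]]]}}

```text
time: 12.05
tool_pos: [0.5345, 0.1208, 0.2244]
ee_rot: [-3.141, 0.008, 1.527]
wrist_force: [0.2, -11.6, 2.5]
width: 0.012
finger_force: 30.0
```

The pin force is now about 5.4 N. I'll release, lift and look at the nut.

Emit:
{"api": "step_arm", "payload": {"commands": [[[0,0,0,0,0,0,20],[0,0,0,0,0,0,28],[0,0,0,0,0,0,32],[0,0,-20,0,0,0,32],[0,0,-40,0,0,0,32],[-30,0,-40,0,0,0,40],[-40,0,0,0,0,0,40],[-39,0,0,0,0,0,40],[0,0,0,0,0,-0.18,40],[0,0,0,0,0,0,40]]]}}

```text
time: 13.3
tool_pos: [0.5296, 0.0144, 0.3239]
ee_rot: [-3.141, -0.001, 1.705]
wrist_force: [-1.0, 0.3, 0.2]
width: 0.0398
finger_force: 0.0
```

```bash
python3 - <<'E'
from h import *
w=snap('wrist','w4.png')
o=w['obs'];print(o['tool_pos'],o['ee_rot'],o['wrist_force'],o['time'])
for q,z in [('nut_grip',.041),('rib_grip',.044),('fence_face',.033),('clamp',.016)]:
    for d in models.tip_of(w,q)[:2]: print(q,np.round(d['xy']),round(d['confidence'],2),ray(w,d['xy'],z).round(4))
for n,s in [('wrist',w),('top',snap('top'))]:
  for d in models.masks_of(s,'nut_grip')[:1]:
    rc=cv2.minAreaRect(np.argwhere(d['mask'])[:,::-1].astype(np.float32)); b=cv2.boxPoints(rc)
    print(n,d['confidence'],rc); B=np.array([ray(s,p,.05)[:2] for p in b]); print(B.round(4),[np.arctan2(*(B[i+1]-B[i])[::-1]).round(3) for i in range(2)])
E
```

```text
[0.52960383 0.01438363 0.32393265] [-3.14122249e+00 -5.02973578e-04  1.70530051e+00] [-1.02710876  0.33770596  0.19003604] 13.3
nut_grip [320. 250.] 0.87 [0.5283 0.0102 0.041 ]
rib_grip [348.  81.] 0.9 [0.5309 0.121  0.044 ]
fence_face [361.  41.] 0.96 [0.5358 0.1468 0.033 ]
fence_face [264. 473.] 0.59 [ 0.5074 -0.1929  0.033 ]
clamp [322. 241.] 0.56 [0.5298 0.0102 0.016 ]
wrist 0.85 ((324.12542724609375, 245.6795196533203), (64.94406127929688, 31.297853469848633), 21.370620727539062)
[[ 0.5065  0.0111]
 [ 0.5117  0.032 ]
 [ 0.5537  0.0214]
 [ 0.5492 -0.    ]] [np.float64(1.327), np.float64(-0.248)]
```

View pics/w4.png

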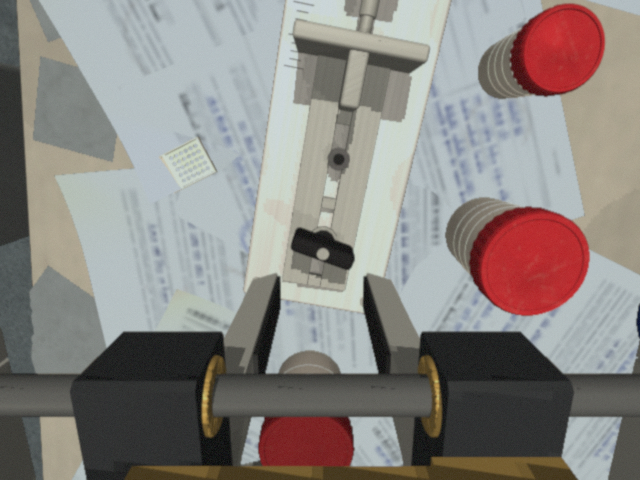

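The wrist view shows the T-nut bar at (323,248), long axis at world angle about -0.25 (nut at about 0.2 rad). The fence sits against the pin at (361,35). I'll align with the bar, descend and pinch.

Emit:
{"api": "step_arm", "payload": {"commands": [[[-2.6,-0.3,0,0,0,-0.17,40],[0,0,0,0,0,-0.17,40],[0,0,0,0,0,-0.17,40],[0,0,0,0,0,-0.17,40],[0,0,0,0,0,-0.17,40],[0,0,0,0,0,-0.17,40],[0,0,0,0,0,-0.168,40],[0,0,20,0,0,0,40],[0,0,30,0,0,0,40],[0,0,27,0,0,0,36],[0,0,20,0,0,0,32],[0,0,0,0,0,0,24],[0,0,0,0,0,0,18],[0,0,0,0,0,0,16],[0,0,0,0,0,0,16]]]}}

```text
time: 15.58
tool_pos: [0.5301, 0.0119, 0.2281]
ee_rot: [3.141, 0.002, 2.896]
wrist_force: [-0.3, 0.2, -1.2]
width: 0.0162
finger_force: 0.0
```

Emit:
{"api": "step_arm", "payload": {"commands": [[[0,0,0,0,0,0,13],[0,0,0,0,0,0,10],[0,0,0,0,0,0,8],[0,0,0,0,0,0,8]]]}}

```text
time: 16.08
tool_pos: [0.5299, 0.0117, 0.2274]
ee_rot: [-3.141, 0.001, 2.896]
wrist_force: [-1.3, -2.1, 3.5]
width: 0.0118
finger_force: 30.0
```

```bash
python3 - <<'E'
from h import *
o=robot.get_obs();print(o['tool_pos'],o['ee_rot'],o['wrist_force'],o['wrist_torque'],o['width'],o['joint_positions'])
E
```

```text
[0.52988129 0.01170635 0.22743599] [-3.14109352e+00  6.35217092e-04  2.89584864e+00] [-1.27796955 -2.08080538  3.48334653] [-0.19783746 -0.05422368  0.07842953] 0.011792341762813763 [-8.47347006e-02  1.47422335e-01  1.66606507e+00 -6.12544229e-04
  1.32755831e+00 -1.40963949e+00]
```

Emit:
{"api": "step_arm", "payload": {"commands": [[[0,0,0.16,0,0,0.08,8],[0,0,0.16,0,0,0.08,8],[0,0,0.16,0,0,0.08,8],[0,0,0.16,0,0,0.08,8],[0,0,0.16,0,0,0.08,8],[0,0,0.16,0,0,0.08,8],[0,0,0.16,0,0,0.08,8],[0,0,0.16,0,0,0.08,8]]]}}

```text
time: 17.08
tool_pos: [0.53, 0.0119, 0.2269]
ee_rot: [3.141, 0.001, 2.253]
wrist_force: [-1.7, -0.7, 6.4]
width: 0.0123
finger_force: 30.0
```

```bash
python3 - <<'E'
from h import *
o=robot.get_obs();print(o['tool_pos'],o['ee_rot'],o['wrist_force'],o['wrist_torque'],o['width'],o['joint_positions'])
s=snap('wrist')
for d in models.tip_of(s,'fence_face')[:1]: print(d['xy'])
E
```

```text
[0.52999311 0.0118836  0.22688546] [3.14085729e+00 8.24927136e-04 2.25348615e+00] [-1.67320521 -0.65326285  6.41954596] [-0.17236392  0.19452509  0.1851431 ] 0.012287176250976454 [-8.45285215e-02  1.48021086e-01  1.66657520e+00 -8.59419429e-05
  1.32589442e+00 -7.67197852e-01]
[543.0, 68.2]
```

Emit:
{"api": "step_arm", "payload": {"commands": [[[0,0,-0.6,0,0,0.07,8],[0,0,0,0,0,0.07,8],[0,0,0,0,0,0.07,8],[0,0,0,0,0,0.07,8],[0,0,0,0,0,0.07,8],[0,0,0,0,0,0.07,8]]]}}

```text
time: 17.92
tool_pos: [0.5301, 0.012, 0.2268]
ee_rot: [3.14, 0.0, 1.834]
wrist_force: [0.7, -1.1, 1.8]
width: 0.0118
finger_force: 30.0
```

```bash
python3 - <<'E'
from h import *
o=robot.get_obs();print(o['tool_pos'],o['ee_rot'],o['wrist_force'],o['wrist_torque'],o['width'],o['joint_positions'])
E
```

```text
[0.53010285 0.01196821 0.22682013] [3.14013829e+00 3.67028063e-04 1.83408266e+00] [ 0.68953536 -1.06787646  1.78374173] [-0.1292672  -0.15655238  0.24141476] 0.0118326907361707 [-8.44182122e-02  1.48190051e-01  1.66652390e+00  1.55143935e-04
  1.32538631e+00 -3.47742395e-01]
```

Emit:
{"api": "step_arm", "payload": {"commands": [[[0,0,0,0,0,0.06,8],[0,0,0,0,0,0.06,8],[0,0,0,0,0,0.06,8],[0,0,0,0,0,0.05,8],[0,0,0,0,0,0,8]]]}}

```text
time: 18.55
tool_pos: [0.5302, 0.012, 0.2267]
ee_rot: [3.14, -0.0, 1.607]
wrist_force: [0.7, -0.5, 2.3]
width: 0.0118
finger_force: 30.0
```

```bash
python3 - <<'E'
from h import *
o=robot.get_obs();print(o['tool_pos'],o['ee_rot'],o['wrist_force'],o['wrist_torque'],o['width'],o['joint_positions'])
E
```

```text
[0.53017497 0.0119671  0.2267463 ] [ 3.13981943e+00 -2.47260112e-05  1.60675829e+00] [ 0.71180103 -0.52689571  2.32402157] [-0.10749046 -0.34256276  0.26282221] 0.011826660265764205 [-8.44337763e-02  1.48328791e-01  1.66652559e+00  2.44880882e-04
  1.32498086e+00 -1.20455101e-01]
```

Emit:
{"api": "step_arm", "payload": {"commands": [[[0,0,0,0,0,0,20],[0,0,0,0,0,0,30],[0,0,0,0,0,0,40],[0,0,-25,0,0,0,40],[0,0,-40,0,0,0,40],[0,0,-50,0,0,0,40],[20,0,-20,0,0,0,94],[40,0,0,0,0,0,94],[40,0,0,0,0,0,94],[0,0,0,0,0,0,94]]]}}

```text
time: 19.8
tool_pos: [0.5259, 0.1138, 0.3612]
ee_rot: [-3.141, -0.0, 1.61]
wrist_force: [0.1, 0.1, 0.1]
width: 0.0766
finger_force: 0.0
```

```bash
python3 - <<'E'
from h import *
w=snap('wrist')
o=w['obs'];print(o['tool_pos'],o['ee_rot'],o['wrist_force'],o['time'])
for q,z in [('nut_grip',.041),('rib_grip',.044),('fence_face',.033)]:
    for d in models.tip_of(w,q)[:1]: print(q,np.round(d['xy']),round(d['confidence'],2),ray(w,d['xy'],z).round(4))
for d in models.masks_of(w,'nut_grip')[:1]:
    b=cv2.boxPoints(cv2.minAreaRect(np.argwhere(d['mask'])[:,::-1].astype(np.float32)))
    B=np.array([ray(w,p,.05)[:2] for p in b]); print([(np.arctan2(*(B[i+1]-B[i])[::-1]).round(3),np.linalg.norm(B[i+1]-B[i]).round(3)) for i in range(2)])
cv2.imwrite('pics/w5.png',cv2.resize(w['color'][60:360,220:420],None,fx=2,fy=2,interpolation=cv2.INTER_CUBIC)[:,:,::-1])
E
```

```text
[0.52589771 0.11379067 0.36118548] [-3.14109119e+00 -3.75919324e-04  1.60962069e+00] [0.05588519 0.07268835 0.06442443] 19.8
nut_grip [323. 345.] 0.56 [0.5302 0.0146 0.041 ]
rib_grip [335. 222.] 0.68 [0.5348 0.122  0.044 ]
fence_face [337. 188.] 0.88 [0.5354 0.1471 0.033 ]
[(np.float64(0.388), np.float64(0.018)), (np.float64(-1.234), np.float64(0.052))]
```

View pics/w5.png

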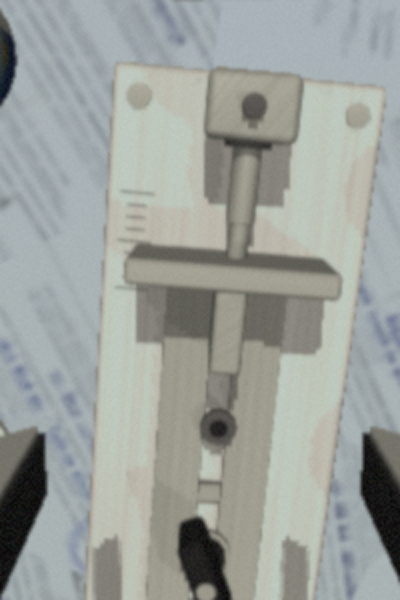

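The fence face is still against the pin at (240,255). The nut bar at (205,560) looks only about 1.2 rad turned, so I'll move over it and look again.

Emit:
{"api": "step_arm", "payload": {"commands": [[[-40,0,0,0,0,0,94],[-40,0,0,0,0,0,70],[0,0,0,0,0,0,40]]]}}

```text
time: 20.42
tool_pos: [0.5291, 0.0288, 0.3613]
ee_rot: [-3.141, 0.001, 1.6]
wrist_force: [-0.5, 0.4, -0.1]
width: 0.0774
finger_force: 0.0
```

```bash
python3 - <<'E'
from h import *
w=snap('wrist')
o=w['obs'];print(o['tool_pos'],o['ee_rot'],o['time'])
for d in models.tip_of(w,'nut_grip')[:1]: print(d,ray(w,d['xy'],.041))
for d in models.masks_of(w,'nut_grip')[:1]:
    m=d['mask'];b=cv2.boxPoints(cv2.minAreaRect(np.argwhere(m)[:,::-1].astype(np.float32)));print(b.round())
    B=np.array([ray(w,p,.05)[:2] for p in b]); print([(np.arctan2(*(B[i+1]-B[i])[::-1]).round(3),np.linalg.norm(B[i+1]-B[i]).round(3)) for i in range(2)])
c=np.argwhere(m).mean(0).astype(int)
cv2.imwrite('pics/w6.png',cv2.resize(w['color'][c[0]-50:c[0]+50,c[1]-50:c[1]+50],None,fx=6,fy=6,interpolation=cv2.INTER_CUBIC)[:,:,::-1])
# model: side faces from the known bar geometry
for th in [1.2,1.3,1.4,1.5]:
    a=3.094-th; u=np.array([np.cos(a),np.sin(a)]);v=np.array([-u[1],u[0]]);n=np.array([.5299,.0118])
    pts=np.array([proj(w,[*(n+s*.022*u+t*.006*v),z]) for s in(1,-1) for t in(1,-1) for z in(.027,.055)],np.float32)
    im=np.zeros((480,640),np.uint8);cv2.fillConvexPoly(im,cv2.convexHull(pts).astype(int),1)
    print(th,(im.astype(bool)&m).sum()/(im.astype(bool)|m).sum())
E
```

```text
[0.52913466 0.02884187 0.36131701] [-3.14147220e+00  7.81012915e-04  1.60040878e+00] 20.425
{'xy': [322.5, 252.2], 'confidence': 0.81} [0.52948287 0.01140778 0.041     ]
[[304. 227.]
 [324. 220.]
 [345. 275.]
 [324. 283.]]
[(np.float64(0.386), np.float64(0.016)), (np.float64(-1.198), np.float64(0.047))]
1.2 0.7780429594272077
1.3 0.7143981117230527
1.4 0.6256895193065406
1.5 0.5308823529411765
```

View pics/w6.png

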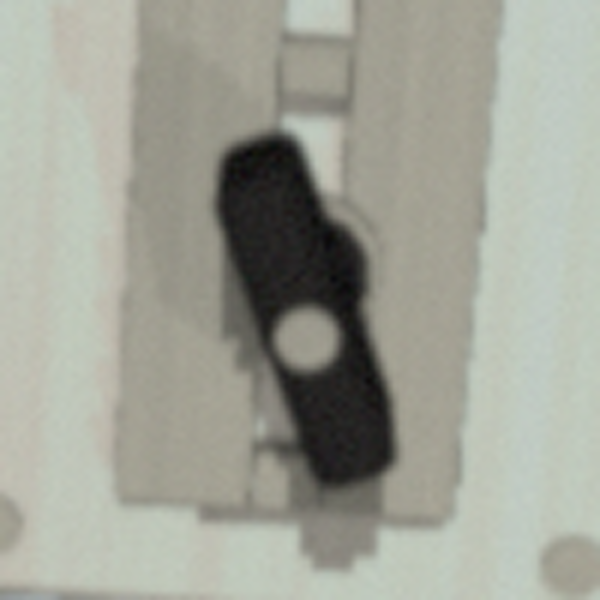

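The bar is at world angle about -1.22, so the nut is at about 1.17. It slipped in the pads at the end, and I want it tighter. I'll grip the bar end to end along its 44 mm length for more leverage and turn further.

Emit:
{"api": "step_arm", "payload": {"commands": [[[-17,0.3,0,0,0,0.179,70],[0,0,0,0,0,0.179,70],[0,0,0,0,0,0.179,70],[0,0,0,0,0,0.179,70],[0,0,0,0,0,0.179,70],[0,0,0,0,0,0.179,70],[0,0,0,0,0,0.179,70],[0,0,30,0,0,0,70],[0,0,40,0,0,0,70],[0,0,40,0,0,0,70],[0,0,24,0,0,0,66],[0,0,0,0,0,0,60],[0,0,0,0,0,0,54],[0,0,0,0,0,0,49],[0,0,0,0,0,0,49]]]}}

```text
time: 22.45
tool_pos: [0.5307, 0.0147, 0.2291]
ee_rot: [3.139, -0.003, 0.353]
wrist_force: [1.1, -1.1, 0.4]
width: 0.0491
finger_force: 0.8
```

Emit:
{"api": "step_arm", "payload": {"commands": [[[0,0,0,0,0,0,46],[0,0,0,0,0,0,42],[0,0,0,0,0,0,38],[0,0,0,0,0,0,38]]]}}

```text
time: 22.95
tool_pos: [0.5312, 0.0132, 0.2291]
ee_rot: [3.135, -0.004, 0.352]
wrist_force: [3.9, -6.8, 1.7]
width: 0.0439
finger_force: 30.0
```

```bash
python3 - <<'E'
from h import *
o=robot.get_obs();print(o['tool_pos'],o['ee_rot'],o['wrist_force'],o['wrist_torque'],o['width'],o['joint_positions'][5])
E
```

```text
[0.53120151 0.01320026 0.22914872] [ 3.13505626 -0.00353142  0.35234317] [ 3.91672611 -6.77659052  1.67144904] [-1.2835484  -0.56163451  0.0764796 ] 0.04391020409464091 1.1389645572960212
```

Emit:
{"api": "step_arm", "payload": {"commands": [[[0,1.2,0,0,0,0,38],[0,0.8,0,0,0,0.05,38],[0,0,0,0,0,0.05,38],[0,0,0,0,0,0.05,38],[0,0,0,0,0,0.05,38],[0,0,0,0,0,0,38]]]}}

```text
time: 23.7
tool_pos: [0.5316, 0.0122, 0.2291]
ee_rot: [3.139, -0.004, 0.153]
wrist_force: [3.0, -5.7, 4.5]
width: 0.0437
finger_force: 30.0
```

```bash
python3 - <<'E'
from h import *
o=robot.get_obs();print(o['tool_pos'],o['ee_rot'],o['wrist_force'],o['wrist_torque'],o['width'],o['joint_positions'][5])
E
```

```text
[0.53156644 0.01224194 0.22905117] [ 3.13862686 -0.00388027  0.15325997] [ 2.95015025 -5.70752185  4.50565835] [-0.94116986 -0.3937946   0.12027185] 0.04369714735286539 1.334968354515154
```

Emit:
{"api": "step_arm", "payload": {"commands": [[[0,0.5,0,0,0,0.05,38],[0,0,0,0,0,0.05,38],[0,0,0,0,0,0.05,38],[0,0,0,0,0,0.03,38],[0,0,0,0,0,0,38]]]}}

```text
time: 24.32
tool_pos: [0.5316, 0.0119, 0.229]
ee_rot: [3.14, -0.004, -0.026]
wrist_force: [2.1, -4.8, 5.4]
width: 0.0436
finger_force: 30.0
```

```bash
python3 - <<'E'
from h import *
o=robot.get_obs();print(o['tool_pos'],o['ee_rot'],o['wrist_force'],o['wrist_torque'],o['width'],o['joint_positions'][5])
E
```

```text
[0.53162955 0.01185947 0.22900068] [ 3.13954058 -0.00422646 -0.02628193] [ 2.0544493  -4.76284857  5.43479579] [-0.8825015  -0.43749761  0.24242644] 0.043597337820407964 1.5137078120227263
```

Emit:
{"api": "step_arm", "payload": {"commands": [[[0,0,0,0,0,0,48],[0,0,0,0,0,0,60],[0,0,0,0,0,0,70],[0,0,-24,0,0,0,70],[0,0,-50,0,0,0,70],[0,0,-60,0,0,0,70],[0,0,0,0,0,0,70],[0,0,0,0,0,0,70]]]}}

```text
time: 25.32
tool_pos: [0.5304, 0.0128, 0.3605]
ee_rot: [-3.141, 0.002, -0.027]
wrist_force: [0.1, 0.2, -0.8]
width: 0.0699
finger_force: 0.0
```

```bash
cat > nut.py <<'E'
from h import *
w=snap('wrist')
o=w['obs'];print(o['tool_pos'],o['ee_rot'],o['time'])
print(proj(w,[.5299,.0118,.055]))
for d in models.masks_of(w,'nut_grip')[:1]:
    m=d['mask'];print(d['confidence'],m.sum())
    b=cv2.boxPoints(cv2.minAreaRect(np.argwhere(m)[:,::-1].astype(np.float32)))
    B=np.array([ray(w,p,.05)[:2] for p in b]); print([(np.arctan2(*(B[i+1]-B[i])[::-1]).round(3),np.linalg.norm(B[i+1]-B[i]).round(3)) for i in range(2)])
# free template fit on dark pixels: angle of bar's hull and stud shift
dark=(w['color'].max(2)<60).astype(np.uint8)
for src,nm in [(m.astype(bool),'mask')]:
  best=[]
  for th in np.arange(.9,1.75,.05):
    for dx in np.arange(-.004,.0041,.002):
      for dy in np.arange(-.004,.0041,.002):
        a=3.094-th; u=np.array([np.cos(a),np.sin(a)]);v=np.array([-u[1],u[0]]);n=np.array([.5299+dx,.0118+dy])
        pts=np.array([proj(w,[*(n+s*.022*u+t*.006*v),z]) for s in(1,-1) for t in(1,-1) for z in(.027,.055)],np.float32)
        im=np.zeros((480,640),np.uint8);cv2.fillConvexPoly(im,cv2.convexHull(pts).astype(int),1);im=im.astype(bool)
        best.append(((im&src).sum()/(im|src).sum(),round(th,2),dx,dy))
  print(nm,sorted(best)[-4:])
for n in ['fence_face','rib_grip','gauge_stop']:
  for d in models.tip_of(w,n)[:1]: print(n,d['xy'],ray(w,d['xy'],{'fence_face':.033,'rib_grip':.044,'gauge_stop':.01}[n]).round(4))
E
python3 nut.py
```

```text
[0.53041961 0.01276002 0.36051498] [-3.14111962e+00  1.56178621e-03 -2.68848959e-02] 25.325
[323.01156561 234.6452753 ]
0.97 1287
[(np.float64(-1.27), np.float64(0.043)), (np.float64(-2.837), np.float64(0.021))]
mask [(np.float64(0.8292029470864032), np.float64(1.15), np.float64(0.002), np.float64(-0.002)), (np.float64(0.8384458077709611), np.float64(1.2), np.float64(0.0), np.float64(0.0)), (np.float64(0.8449559918754231), np.float64(1.1), np.float64(0.0), np.float64(0.0)), (np.float64(0.8457880434782609), np.float64(1.15), np.float64(0.0), np.float64(0.0))]
fence_face [154.1, 226.4] [0.5347 0.1468 0.033 ]
rib_grip [613.5, 238.6] [ 0.5178 -0.2138  0.044 ]
gauge_stop [96.3, 216.9] [0.5391 0.2052 0.01  ]
```

The nut still reads about 1.15-1.2 after release, though both grips stayed aligned while turning. I'll regrip across the bar, turn in stages, and check numerically whether the bar follows the gripper.

Emit:
{"api": "step_arm", "payload": {"commands": [[[-0.5,1,0,0,0,-0.178,60],[0,0,0,0,0,-0.178,40],[0,0,0,0,0,-0.178,40],[0,0,0,0,0,-0.178,40],[0,0,0,0,0,-0.178,40],[0,0,0,0,0,-0.178,40],[0,0,0,0,0,-0.178,40],[0,0,0,0,0,-0.178,40],[0,0,0,0,0,-0.178,40],[0,0,0,0,0,-0.178,40],[0,0,0,0,0,-0.178,40],[0,0,40,0,0,0,40],[0,0,40,0,0,0,40],[0,0,40,0,0,0,36],[0,0,14,0,0,0,32],[0,0,0,0,0,0,24],[0,0,0,0,0,0,18],[0,0,0,0,0,0,16]]]}}

```text
time: 27.82
tool_pos: [0.5309, 0.0115, 0.2293]
ee_rot: [3.138, 0.002, 1.931]
wrist_force: [0.0, -0.4, 0.0]
width: 0.0165
finger_force: 0.0
```

Emit:
{"api": "step_arm", "payload": {"commands": [[[0,0,0,0,0,0,13],[0,0,0,0,0,0,10],[0,0,0,0,0,0,8],[0,0,0,0,0,0,8]]]}}

```text
time: 28.32
tool_pos: [0.5304, 0.0114, 0.2283]
ee_rot: [3.141, 0.001, 1.931]
wrist_force: [-1.8, -0.2, 5.7]
width: 0.012
finger_force: 30.0
```

```bash
cat > g.py <<'E'
from h import *
w=snap('wrist');o=w['obs']
print(o['tool_pos'].round(4),o['ee_rot'].round(3),o['wrist_force'].round(1),o['wrist_torque'].round(3),o['width'].round(4),o['joint_torque'][5].round(3))
for d in models.masks_of(w,'nut_grip')[:2]:
    m=d['mask'];r,c=np.where(m);print(round(d['confidence'],2),m.sum(),c.min(),c.max(),r.min(),r.max(),cv2.minAreaRect(np.argwhere(m)[:,::-1].astype(np.float32)))
a=o['ee_rot'][2]
for t in (0,.2,.35):
  u=np.array([np.cos(a+t),np.sin(a+t)]);n=np.array([.5299,.0118])
  print(t,[proj(w,[*(n+s*.022*u),.055]).round() for s in(1,0)])
g=cv2.cvtColor(w['color'],cv2.COLOR_RGB2GRAY)
for rr in range(300,352,8): print(rr,' '.join('%3d'%v for v in g[rr,280:370:4]))
E
python3 g.py
```

```text
Traceback (most recent call last):
  File "g.py", line 3, in <module>
    print(o['tool_pos'].round(4),o['ee_rot'].round(3),o['wrist_force'].round(1),o['wrist_torque'].round(3),o['width'].round(4),o['joint_torque'][5].round(3))
                                                                                                           ^^^^^^^^^^^^^^^^
AttributeError: 'float' object has no attribute 'round'
```

Emit:
{"api": "step_arm", "payload": {"commands": [[[0,0,0,0,0,0.06,8],[0,0,0,0,0,0.06,8],[0,0,0,0,0,0.06,8],[0,0,0,0,0,0.06,8],[0,0,0,0,0,0,8]]]}}

```text
time: 29.0
tool_pos: [0.5304, 0.0114, 0.2283]
ee_rot: [3.141, 0.001, 1.691]
wrist_force: [-1.2, -0.5, 5.8]
width: 0.0114
finger_force: 30.0
```

```bash
python3 g.py
```

```text
Traceback (most recent call last):
  File "g.py", line 3, in <module>
    print(o['tool_pos'].round(4),o['ee_rot'].round(3),o['wrist_force'].round(1),o['wrist_torque'].round(3),o['width'].round(4),o['joint_torque'][5].round(3))
                                                                                                           ^^^^^^^^^^^^^^^^
AttributeError: 'float' object has no attribute 'round'
```

```bash
sed -i "s/o\['width'\].round(4)/round(o['width'],4)/" g.py; python3 g.py
```

```text
[0.5304 0.0114 0.2283] [3.141e+00 1.000e-03 1.691e+00] [-2.6 -1.2  5.8] [-0.157  0.235  0.179] 0.0117 0.206
0.79 2862 307 335 247 353 ((321.0, 300.0), (106.0, 28.0), 90.0)
0 [array([322., 265.]), array([322., 314.])]
0.2 [array([311., 266.]), array([322., 314.])]
0.35 [array([304., 268.]), array([322., 314.])]
300 118 118 118 118 116 117  55  22  27  30  33  37  32  28  22  98 117 119 118 115 118 118 197
308 118 118 117 116 120 118  35  26  61 147 147 147 141  24  17  65 118 116 116 118 117 117 146
316 118 118 118 120 120 116  29  21  49 152 150 151 138  28  18  39 118 120 117 119 116 118 118
324 116 120 117 115 116 105  29  26  35  33  34  35  34  21  18  27 118 118 118 118 119 118 119
332  52  47 110 116 118  70  27  47  36  34  35  31  34  32  28  26 110 118 116  75  49  48  48
340  35  35  92 120 117  41  25  89  30  33  38  35  39  19  39  22  86 119 119  48  26  29  32
348  31  32  62 116 116  32  18 119  32  39  34  33  33  22  80  17  47  89  91  36  30  36  29
```

While gripped, the bar (columns 307-335, vertical) follows the tool, so the nut is now at about 1.4. It must move back on release. I'll turn a bit more, then open slowly and watch.

Emit:
{"api": "step_arm", "payload": {"commands": [[[0,0,0,0,0,0.05,8],[0,0,0,0,0,0.04,8],[0,0,0,0,0,0,8]]]}}

```text
time: 29.52
tool_pos: [0.5304, 0.0114, 0.2283]
ee_rot: [3.141, 0.001, 1.601]
wrist_force: [-1.3, -0.3, 4.9]
width: 0.0116
finger_force: 30.0
```

```bash
sed -i '/^a=o/,$d' g.py; python3 g.py
```

```text
[0.5304 0.0114 0.2283] [3.141e+00 1.000e-03 1.601e+00] [-1.3 -0.3  4.9] [-0.092  0.217  0.215] 0.0116 0.299
0.67 2883 307 336 247 353 ((321.3089904785156, 300.0101623535156), (106.22380828857422, 28.52632713317871), 89.157470703125)
```

Emit:
{"api": "step_arm", "payload": {"commands": [[[0,0,0,0,0,0,12.5],[0,0,0,0,0,0,13.5]]]}}

```text
time: 29.88
tool_pos: [0.5304, 0.0115, 0.2274]
ee_rot: [3.141, 0.0, 1.601]
wrist_force: [-0.1, 0.3, 1.6]
width: 0.0137
finger_force: 1.7
```

```bash
python3 g.py
```

```text
[0.5304 0.0115 0.2274] [3.141 0.    1.601] [-0.1  0.3  1.6] [-0.079 -0.147  0.037] 0.0137 0.034
0.65 2038 291 352 429 465 ((321.5, 447.0), (36.0, 61.0), 90.0)
0.62 2947 304 338 246 355 ((322.1768493652344, 300.5914611816406), (108.55420684814453, 30.92082977294922), 83.6598129272461)
```

Emit:
{"api": "step_arm", "payload": {"commands": [[[0,0,0,0,0,0,20],[0,0,0,0,0,0,30],[0,0,0,0,0,0,30]]]}}

```text
time: 30.35
tool_pos: [0.5301, 0.0116, 0.2269]
ee_rot: [-3.141, -0.0, 1.601]
wrist_force: [0.3, 0.7, 0.5]
width: 0.0296
finger_force: 0.0
```

```bash
python3 g.py
```

```text
[0.5301 0.0116 0.2269] [-3.141 -0.     1.601] [0.3 0.7 0.5] [-0.043 -0.071  0.018] 0.0296 0.0
0.84 3449 295 348 248 355 ((325.6313781738281, 300.8612976074219), (109.18690490722656, 39.385887145996094), 70.01689910888672)
0.56 3866 73 163 152 235 ((117.38460540771484, 192.576904296875), (61.294376373291016, 71.00162506103516), 56.3099365234375)
```

On release the nut springs back about 0.35 rad, to roughly 1.17. I'll check whether it rests there or keeps creeping.

Emit:
{"api": "step_arm", "payload": {"commands": [[[0,0,0,0,0,0,40],[0,0,-30,0,0,0,40],[0,0,-50,0,0,0,40],[0,0,-54,0,0,0,40],[0,0,0,0,0,0,40],[0,0,0,0,0,0,40]]]}}

```text
time: 31.2
tool_pos: [0.53, 0.0115, 0.3608]
ee_rot: [-3.141, 0.0, 1.601]
wrist_force: [0.3, 0.3, -0.6]
width: 0.0397
finger_force: 0.0
```

```bash
python3 nut.py
```

```text
[0.52999808 0.01152781 0.36077739] [-3.14085980e+00  1.39543148e-05  1.60076012e+00] 31.2
[322.90302231 235.54221511]
0.6 1080
[(np.float64(0.354), np.float64(0.016)), (np.float64(-1.22), np.float64(0.047))]
mask [(np.float64(0.8249594813614263), np.float64(1.15), np.float64(0.0), np.float64(-0.002)), (np.float64(0.8399675060926076), np.float64(1.2), np.float64(0.0), np.float64(0.002)), (np.float64(0.851581508515815), np.float64(1.2), np.float64(0.0), np.float64(0.0)), (np.float64(0.8662262592898431), np.float64(1.15), np.float64(0.0), np.float64(0.0))]
fence_face [337.7, 45.1] [0.5364 0.1469 0.033 ]
rib_grip [330.2, 81.6] [0.5317 0.121  0.044 ]
```

Emit:
{"api": "step_arm", "payload": {"commands": [[[25,0,0,0,0,0,40],[0,0,0,0,0,0,40],[0,0,0,0,0,0,40],[0,0,0,0,0,0,40],[0,0,0,0,0,0,40],[0,0,0,0,0,0,40],[0,0,0,0,0,0,40],[0,0,0,0,0,0,40],[0,0,0,0,0,0,40],[0,0,0,0,0,0,40],[0,0,0,0,0,0,40]]]}}

```text
time: 32.83
tool_pos: [0.5295, 0.0365, 0.3614]
ee_rot: [-3.142, 0.0, 1.601]
wrist_force: [-0.2, 0.1, -0.0]
width: 0.0399
finger_force: 0.0
```

```bash
python3 nut.py
```

```text
[0.52945907 0.03653343 0.36139183] [-3.14159067e+00  7.29123622e-05  1.60083861e+00] 32.825
[322.30975919 266.92765986]
0.97 1114
[(np.float64(0.36), np.float64(0.017)), (np.float64(-1.226), np.float64(0.05))]
mask [(np.float64(0.8420641125879593), np.float64(1.15), np.float64(0.0), np.float64(0.0)), (np.float64(0.8563447725458898), np.float64(1.15), np.float64(0.0), np.float64(0.002)), (np.float64(0.8660714285714286), np.float64(1.2), np.float64(0.0), np.float64(0.002)), (np.float64(0.8783894823336073), np.float64(1.2), np.float64(0.0), np.float64(0.0))]
fence_face [292.1, 463.9] [ 0.5074 -0.1948  0.033 ]
rib_grip [330.0, 118.7] [0.5322 0.121  0.044 ]
gauge_stop [342.3, 3.1] [0.5391 0.2054 0.01  ]
```

The nut is stable at about 1.18 with no creep. The released nut overshoots: let go near 1.5, it swings past the point where friction would hold it, about 1.33. I'll regrip, turn to about 1.31 and release gently there.

Emit:
{"api": "step_arm", "payload": {"commands": [[[-25,0,0,0,0,-0.16,40],[0,0,0,0,0,-0.16,40],[0,0,40,0,0,0,40],[0,0,40,0,0,0,40],[0,0,40,0,0,0,36],[0,0,13,0,0,0,32],[0,0,0,0,0,0,24],[0,0,0,0,0,0,18],[0,0,0,0,0,0,16],[0,0,0,0,0,0,13],[0,0,0,0,0,0,10],[0,0,0,0,0,0,8],[0,0,0,0,0,0,8]]]}}

```text
time: 34.7
tool_pos: [0.5304, 0.0115, 0.2293]
ee_rot: [3.141, 0.001, 1.921]
wrist_force: [-1.0, -0.1, 5.7]
width: 0.0121
finger_force: 30.0
```

Emit:
{"api": "step_arm", "payload": {"commands": [[[0,0,0,0,0,0.05,8],[0,0,0,0,0,0.05,8],[0,0,0,0,0,0.03,8],[0,0,0,0,0,0,8]]]}}

```text
time: 35.2
tool_pos: [0.5304, 0.0115, 0.2293]
ee_rot: [3.141, 0.001, 1.791]
wrist_force: [-1.8, -0.5, 5.8]
width: 0.0118
finger_force: 30.0
```

```bash
python3 g.py
```

```text
[0.5304 0.0115 0.2293] [3.141e+00 1.000e-03 1.791e+00] [-1.8 -0.5  5.8] [-0.118  0.214  0.21 ] 0.0118 0.27
0.74 2794 307 335 246 352 ((321.0, 299.0), (106.0, 28.0), 90.0)
```

Emit:
{"api": "step_arm", "payload": {"commands": [[[0,0,0,0,0,0,12],[0,0,0,0,0,0,12.3],[0,0,0,0,0,0,12.6],[0,0,0,0,0,0,12.9],[0,0,0,0,0,0,13.2],[0,0,0,0,0,0,13.5],[0,0,0,0,0,0,13.8],[0,0,0,0,0,0,14.2]]]}}

```text
time: 36.3
tool_pos: [0.5301, 0.0116, 0.2282]
ee_rot: [-3.141, -0.0, 1.791]
wrist_force: [-0.4, 0.6, 0.1]
width: 0.014
finger_force: 0.3
```

```bash
python3 g.py
```

```text
[0.5301 0.0116 0.2282] [-3.141 -0.     1.791] [-0.4  0.6  0.1] [ 0.107 -0.198 -0.011] 0.014 0.009
0.7 2943 305 339 247 355 ((323.04156494140625, 301.1865234375), (108.46160888671875, 30.765552520751953), 84.5596694946289)
```

Emit:
{"api": "step_arm", "payload": {"commands": [[[0,0,0,0,0,0,15],[0,0,0,0,0,0,16],[0,0,0,0,0,0,20],[0,0,0,0,0,0,30]]]}}

```text
time: 36.9
tool_pos: [0.5302, 0.0115, 0.2284]
ee_rot: [-3.141, 0.0, 1.791]
wrist_force: [0.7, -0.2, 0.1]
width: 0.0267
finger_force: 0.0
```

```bash
python3 g.py
```

```text
[0.5302 0.0115 0.2284] [-3.141  0.     1.791] [ 0.7 -0.2  0.1] [-0.081 -0.04  -0.015] 0.0267 -0.0
0.77 3013 303 341 247 354 ((323.66888427734375, 300.1860046386719), (107.20184326171875, 34.93553161621094), 83.2901611328125)
```

Emit:
{"api": "step_arm", "payload": {"commands": [[[0,0,0,0,0,0,40],[0,0,-30,0,0,0,40],[0,0,-50,0,0,0,40],[0,0,-54,0,0,0,40],[25,0,0,0,0,0,40],[0,0,0,0,0,0,40],[0,0,0,0,0,0,40]]]}}

```text
time: 37.88
tool_pos: [0.5246, 0.0356, 0.3612]
ee_rot: [-3.139, 0.0, 1.791]
wrist_force: [-0.4, 0.3, -0.1]
width: 0.04
finger_force: 0.0
```

```bash
python3 nut.py
```

```text
[0.52462778 0.03561557 0.36120556] [-3.13943027e+00  1.88346989e-04  1.79100762e+00] 37.875
[323.45001416 266.76152994]
0.64 949
[(np.float64(0.289), np.float64(0.015)), (np.float64(-1.28), np.float64(0.049))]
mask [(np.float64(0.8145814581458146), np.float64(1.2), np.float64(0.0), np.float64(0.002)), (np.float64(0.8235815602836879), np.float64(1.15), np.float64(0.0), np.float64(0.0)), (np.float64(0.8238434163701067), np.float64(1.2), np.float64(0.0), np.float64(0.0)), (np.float64(0.8284444444444444), np.float64(1.15), np.float64(0.0), np.float64(0.002))]
fence_face [253.8, 456.7] [ 0.5089 -0.1955  0.033 ]
rib_grip [252.8, 475.3] [ 0.5116 -0.2055  0.044 ]
```

Rest angle is now about 1.2. I'll do one last nudge: grip, turn to about 1.25 and release softly, so it stays just above the tight point.

Emit:
{"api": "step_arm", "payload": {"commands": [[[-25,0,0,0,0,-0.11,40],[0,0,40,0,0,0,40],[0,0,40,0,0,0,40],[0,0,40,0,0,0,36],[0,0,13,0,0,0,32],[0,0,0,0,0,0,24],[0,0,0,0,0,0,18],[0,0,0,0,0,0,16],[0,0,0,0,0,0,13],[0,0,0,0,0,0,10],[0,0,0,0,0,0,8],[0,0,0,0,0,0,8],[0,0,0,0,0,0.03,8],[0,0,0,0,0,0.03,8],[0,0,0,0,0,0,8]]]}}

```text
time: 40.0
tool_pos: [0.5304, 0.0114, 0.2304]
ee_rot: [3.141, 0.001, 1.841]
wrist_force: [-1.6, -1.0, 5.0]
width: 0.0121
finger_force: 29.9
```

```bash
python3 g.py
```

```text
[0.5304 0.0114 0.2304] [3.141e+00 1.000e-03 1.841e+00] [-1.6 -1.   5. ] [-0.128  0.245  0.204] 0.0121 0.271
0.78 2797 306 335 245 351 ((320.5, 298.0), (106.0, 29.0), 90.0)
```

Emit:
{"api": "step_arm", "payload": {"commands": [[[0,0,0,0,0,0,12],[0,0,0,0,0,0,12.3],[0,0,0,0,0,0,12.6],[0,0,0,0,0,0,12.9],[0,0,0,0,0,0,13.3],[0,0,0,0,0,0,14],[0,0,0,0,0,0,16],[0,0,0,0,0,0,22],[0,0,0,0,0,0,30]]]}}

```text
time: 41.22
tool_pos: [0.5302, 0.0115, 0.2293]
ee_rot: [-3.141, 0.0, 1.841]
wrist_force: [-0.5, -0.2, -0.6]
width: 0.0281
finger_force: 0.0
```

```bash
python3 g.py
```

```text
[0.5302 0.0115 0.2293] [-3.141  0.     1.841] [-0.5 -0.2 -0.6] [-0.029 -0.121 -0.032] 0.0281 -0.0
0.76 2937 305 339 246 353 ((322.0, 299.5), (107.0, 34.0), 90.0)
```

Emit:
{"api": "step_arm", "payload": {"commands": [[[0,0,0,0,0,0,40],[0,0,-30,0,0,0,40],[0,0,-50,0,0,0,40],[0,0,-54,0,0,0,40],[30,0,0,0,0,0.1,60],[50,0,0,0,0,0.1,80],[20,0,0,0,0,0,94],[0,0,0,0,0,0,94],[0,0,0,0,0,0,94]]]}}

```text
time: 42.45
tool_pos: [0.5124, 0.1091, 0.3633]
ee_rot: [-3.141, 0.001, 1.64]
wrist_force: [-0.5, -0.7, 0.4]
width: 0.087
finger_force: 0.0
```

```bash
python3 nut.py; python3 - <<'E'
from h import *
# front top edge of the plate and pin, same measure now and in the picture just after release (w4)
w=snap('wrist')
for n,z in [('fence_face',.033),('rib_grip',.044),('gauge_stop',.01)]:
  for d in models.tip_of(w,n)[:1]: print(n,d['confidence'],ray(w,d['xy'],z).round(4))
g=cv2.cvtColor(w['color'],cv2.COLOR_RGB2GRAY)
print([proj(w,[.5365,.1468,z]).round() for z in (.012,.033,.056)],[proj(w,[.5355,.1368,.056]).round()])
E
```

```text
[0.5124481  0.10910657 0.36328279] [-3.14145655e+00  7.32937964e-04  1.64046174e+00] 42.45
[335.69497893 351.11218597]
0.79 988
[(np.float64(0.372), np.float64(0.017)), (np.float64(-1.234), np.float64(0.054))]
mask [(np.float64(0.8184210526315789), np.float64(1.25), np.float64(0.0), np.float64(0.004)), (np.float64(0.818815331010453), np.float64(1.25), np.float64(0.0), np.float64(0.002)), (np.float64(0.8327526132404182), np.float64(1.2), np.float64(0.0), np.float64(0.004)), (np.float64(0.8342013888888888), np.float64(1.2), np.float64(0.0), np.float64(0.002))]
fence_face [355.9, 183.8] [0.5359 0.1465 0.033 ]
rib_grip [350.1, 220.6] [0.533  0.1191 0.044 ]
gauge_stop [364.8, 110.1] [0.5398 0.2032 0.01  ]
fence_face 0.56 [0.5338 0.1441 0.033 ]
rib_grip 0.56 [0.5343 0.1214 0.044 ]
gauge_stop 0.95 [0.5366 0.2027 0.01  ]
[array([354., 180.]), array([357., 183.]), array([359., 187.])] [array([357., 201.])]
```

Final check: return to the earlier pose of w4 (after release, before clamping) and compare the fence position with sub-pixel precision.

Emit:
{"api": "step_arm", "payload": {"commands": [[[-47.8,5.3,0,0,0,0,60],[-47.9,5.3,0,0,0,0,40],[0,0,39.4,0,0,-0.065,40],[0,0,0,0,0,0,40],[0,0,0,0,0,0,40]]]}}

```text
time: 43.52
tool_pos: [0.5298, 0.0152, 0.3249]
ee_rot: [3.141, 0.0, 1.705]
wrist_force: [0.1, -0.3, 0.5]
width: 0.0476
finger_force: 0.0
```

```bash
python3 - <<'E'
from h import *
w=snap('wrist');o=w['obs'];print(o['tool_pos'].round(4),o['ee_rot'].round(4))
A=cv2.cvtColor(cv2.imread('pics/w4.png'),cv2.COLOR_BGR2GRAY).astype(np.float32);B=cv2.cvtColor(w['color'],cv2.COLOR_RGB2GRAY).astype(np.float32)
def ecc(n,m0):
    r0,r1,c0,c1=m0; M=np.eye(2,3,dtype=np.float32); mk=np.zeros_like(A,np.uint8)
    cc,M=cv2.findTransformECC(A[r0:r1,c0:c1],B,np.array([[1,0,c0],[0,1,r0]],np.float32),cv2.MOTION_EUCLIDEAN,(3,300,1e-7),None,5)
    c=np.array([(c1-c0)/2,(r1-r0)/2,1]);q=M@c; p=np.array([c[0]+c0,c[1]+r0]);print(n,round(cc,3),(q-p).round(2)); return p,q
ecc('plate+rib',(20,108,300,425)); ecc('plate edge',(20,70,292,432))
ecc('bolt',(145,175,322,356)); ecc('cassette',(130,195,155,220)); ecc('jar',(10,95,500,610)); ecc('jig L edge',(150,290,240,275))
ecc('paper',(60,190,440,480)); ecc('scale',(20,75,285,306))
f=B.shape
d=np.array([ray(w,(361,40),.045),ray(w,(361,41),.045)]);print('mm/px',np.linalg.norm(d[1]-d[0])*1e3)
E
```

```text
[0.5298 0.0152 0.3249] [3.1409e+00 2.0000e-04 1.7055e+00]
plate+rib 0.999 [-1.06  1.47]
plate edge 0.999 [-0.99  1.52]
bolt 0.999 [-0.79  0.94]
cassette 0.989 [-0.39  1.05]
jar 0.997 [-1.95  1.45]
jig L edge 0.913 [-1.21 -0.88]
paper 0.994 [-1.6  0.9]
scale 0.999 [-0.8  1.5]
mm/px 0.5495879491377625
```

```bash
python3 - <<'E'
from h import *
w=snap('wrist');w0=dict(w);w0['obs']=dict(tool_pos=np.array([0.52960383,0.01438363,0.32393265]),ee_rot=np.array([-3.14122249,-5.02973578e-04,1.70530051]))
for n,p,z in [('plate',(362,45),.056),('bolt',(339,158),.0225),('scale',(295,48),.01),('cassette',(188,162),.007),('jar',(555,50),.084)]:
    P=ray(w0,p,z);print(n,(proj(w,P)-proj(w0,P)).round(2))
E
```

```text
plate [-2.21  1.87]
bolt [-1.87  0.79]
scale [-1.63  1.41]
cassette [-1.08  0.64]
jar [-4.26  2.35]
```

The fence hasn't moved since release: plate shift matches the jig marks within about 0.3 mm. The nut is stable and the robot is clear of everything. Handing in.

```bash
python3 -c "
from bench import robot
print(robot.close_job())"
```

```text
the job is handed in; nothing more can be done
None
```

I handed in the job at about 44 s with the fence pressing the pin at an estimated 5 N, but the T-nut rests at only about 1.2 rad, right at the point where it counts as tight: I turned it to about 1.5 rad and each time it sprang back on release, then held steady with no creep, the fence didn't shift visibly, and nothing around the jig was touched.

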